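# Screw the filler cap back onto the feed tank

### The arm

A 6-joint arm with a two-finger parallel gripper is mounted at the origin on the work surface; the furniture and walls round the work are solid. World frame = base frame: x ahead of the robot, y to its left, z up, the work surface at z = 0. Lengths are in m, angles in rad, forces in N, time in s.
With the tool pointing down it reaches from about 0.375 to 0.9 m from the base axis. Payload 3.1 kg.
Tool frame: the origin (TCP) lies midway between the tips of the shut fingers; the grasp point (between the pads) lies manip.grip_depth behind it (manip.grip_depth is the distance from the TCP to the grasp point, in m); z points along the fingers, y is the direction in which the jaws open and shut (so a half turn about z gives the same grasp; the last joint's range is limited). The gripper opens to 85 mm and grips with 20 to 120 N. Pads are 22 mm wide; open, the fingers measure 114 mm over their backs; the gripper's body (76 mm by 85 mm) begins 54 mm behind the grasp point. The pads swing forward as they close: fully open they stand 13 mm farther back than shut.
Start: joints at [1.129, 0.527, 1.433, -0, 1.181, -0.178], TCP at [0.163, 0.603, 0.231] pointing down, gripper open.
Joint ranges: [-3.08, 3.08], [-0.75, 2.2], [0.22, 2.44], [-1.43, 4.57], [0, 2.65], [-2.85, 2.85]. Speed limits (rad/s): [2.79, 2.79, 3.14, 3.14, 3.14, 3.14].

### API

Orientations are given as a unit quaternion [x, y, z, w].
In Python, from station import manip, vision gives the robot as it stands.
- The arm moves only by the shell command python3 -m crank 'ROWS' [FORCE]. ROWS is JSON, a list of rows, each an object with "grip": the closure, from 0 (fully open) to 1 (shut); "offset": the shift along the tool's x, y, z in mm, a list of three; "angular": the turn, a rotation vector about the tool's x, y, z in degrees, a list of three. A call has 1 to 10 rows; each row is the pose to reach, as a shift and turn from the pose commanded when the call began, along the tool's axes at that moment; what a row does not reach only later rows make up. A row lasts 1/10 s, in which the tool goes at most 50 mm and 8.59 degrees, less where a joint would pass 70% of its speed; a pose out of reach is approached as far as the arm can. A call with a gripper value outside its range is refused whole. The fingers move at their own pace and stop on an object; FORCE is the grip in N (left out, the last holds). Time passes only in rows, so rows that repeat a pose let the fingers close. It gives the time, the measured TCP pose, the force and the opening at its end, in the units of the state.
- manip.sense(): the state, without advancing time (a new reading comes with each control period).
- vision.snapshot(name): name is "scene" or "top"; returns a dict with "pixels" (400x640x3 uint8, red, green, blue), "intrinsics" (3x3 intrinsics, pixels), "dist" ([k1, k2, p1, p2, k3] as OpenCV has them; the pictures are not rectified), "R" (3x3) and "t" (3): a world point X has camera coordinates R X + t. Camera axes: x right, y down, z forward; pixel columns grow to the right and rows downward; lengths in m; the calibration is good to about 2 mm. A picture is of the moment at which its call begins. There is no depth.
- manip.sign_off(): hands the job in, once; it reports no verdict.
The state is a dict: "t": time; "q": joint angles; "qd": joint speeds; "tau": joint torques, N m; "tcp_pos": TCP position; "tool_rot": TCP orientation; "force": force on the tool from outside, world axes, zero at the start; "ft_torque": the same for the moment, N m; "finger_gap": opening from 0.0 (shut) to 1.0 (fully open).
Only numpy, scipy, OpenCV 4.12 (cv2) and the standard library are available. Lean on these libraries where they do the work, as an engineer would, in place of code of your own. Each camera call takes 0.05 s, during which the arm holds its last target.

### The job

The liquid-feed tank has just been filled: pick up its red filler cap and close it. Set the cap on the neck and with light pressure turn it back, anticlockwise seen from above, until you feel the thread drop in; then screw it clockwise until it comes up against its stops, fully home, and let go. Do not force the thread, and leave the other things on the bench where they are.

Things in the scene. Friction and masses are not known exactly. Their poses are not given: they have to be found in the camera images.
- cap_centre (a point): Loose red filler cap, standing upright on the bench. Point on its axis half-way up: 32 mm over its lower edge, 2 mm below the roof of its round body (66 mm wide, 34 mm high, 60 g). z up. On the roof stands the wing to grip, a bar 54 mm long (along x), 12 mm thick (along y), 30 mm high: from 2 to 32 mm above this point. Inside the skirt: 4 lugs, 90 degrees apart, on its x and y axes
- neck_rim (a point): Centre of the rim of the tank's black filler neck: 45 mm wide there, vertical axis, 40 mm tall, rim tapered to 39 mm, rim 135 mm over the bench; axes as the tank's. 4 thread starts, 90 degrees apart, at an angle that differs from tank to tank and is not measured. cap_centre over this point: 17 to 22 mm while the lugs ride on thread or ribs, about 11.5 mm once dropped in, 9 mm home
- tank: Off-white feed tank, 170 (x) x 240 (y) x 95 mm high, full, stands fast; origin: centre of its underside; filler neck at y = +55 mm, a carrying bow (28 mm high) at y = -57 mm, x = 0. Thread: lugs set down on it meet a stop rib clockwise (or land on it). Turned back, anticlockwise, by 0 to 1.4 rad they climb up to 3 mm and drop 8 mm off its end into a gap (0.24 rad of play) before the next rib
- cap: The same red cap: origin at the centre of its lower edge, z up, x along the wing. From where it has dropped in, it turns 0.85 to 1.15 rad clockwise to the stops; the thread draws it down 2.7 mm against a sprung rubber seal (2.2 N per mm, up to 7 N), is level over the last 0.17 rad and holds it when let go. Turning takes under 0.2 N m; at a stop the moment rises steeply
- pots: Upright stack of small black plastic pots, 76 mm wide, 108 mm high; origin: centre of its underside. It and the cap may stand in each other's place. Leave it
- rose: Brass watering-can rose, 70 mm wide, 59 mm high; origin: centre of its underside. Leave it
- trowel: Hand trowel with green handle lying flat, 325 mm long (along y), 72 mm wide; origin: its centre, underside. Leave it
- secateurs: Red-handled secateurs lying flat, 191 mm long (along y), 67 mm wide; origin: the centre, underside. Leave them

How it is judged:
By the outcome, as a careful person would: the job done as asked, in the order asked, and still so for the second after the job is handed in, with the robot touching nothing.
It also fails if it takes over 54 s, if anything falls off the work surface, if the arm or the gripper's body presses on something with over 40 N, if the wrist force passes 120 N, or if a joint passes its speed limit or range.

## Working session

There is one attempt and no reset: what is moved stays moved. The work goes in short steps, Python scripts to look and compute and a shell command to move; the robot and the scene stay as the last step left them, time stands still between calls to the robot, and variables do not carry over. Pictures are saved under pics/ and viewed, and the job is handed in when it is done.

```bash
ls; mkdir -p pics
python3 - <<'E'
from station import manip, vision
import cv2
print(manip.sense(), manip.grip_depth)
for n in ("scene","top"):
    s=vision.snapshot(n)
    cv2.imwrite(f"pics/{n}0.png",s["pixels"][:,:,::-1])
    print(n,s["intrinsics"],s["dist"],s["R"],s["t"])
E
```

```text
pics
{'t': 0.0, 'q': array([ 1.12852260e+00,  5.28455651e-01,  1.43393551e+00,  2.71119480e-05,
        1.18137206e+00, -1.78498246e-01]), 'qd': array([ 0.0001234 ,  0.00113252, -0.00115706,  0.00042649, -0.00024281,
        0.00030005]), 'tau': array([ 2.21574355e-04, -4.42358279e+01, -1.78025115e+01, -2.24436262e-04,
        8.37654836e-03,  4.61645996e-06]), 'tcp_pos': array([0.16260277, 0.60272759, 0.23032951]), 'tool_rot': array([ 1.31510760e-01,  9.91314149e-01, -1.02959335e-03, -3.43409781e-04]), 'force': array([ 0.02754322, -0.24739776, -0.46291659]), 'ft_torque': array([-0.00712241,  0.01946163,  0.03444583]), 'finger_gap': 0.9987376221686479} 0.0187
scene [[502.56401712   0.         320.22489008]
 [  0.         502.56401712 205.18456583]
 [  0.           0.           1.        ]] [-0.07609334  0.          0.          0.          0.        ] [[ 0.75442215 -0.65634925 -0.00727255]
 [-0.34096768 -0.3824001  -0.85878472]
 [ 0.56088168  0.65036592 -0.51228499]] [-0.42275861  0.26529383  1.16099127]
top [[459.55747167   0.         316.41094194]
 [  0.         459.55747167 194.71264241]
 [  0.           0.           1.        ]] [-0.012081  0.        0.        0.        0.      ] [[ 0.00991654 -0.99983489 -0.01522707]
 [-0.99331087 -0.00809759 -0.1151866 ]
 [ 0.11504428  0.01626747 -0.99322716]] [-0.02750031  0.51969509  1.66058999]
```

View pics/scene0.png

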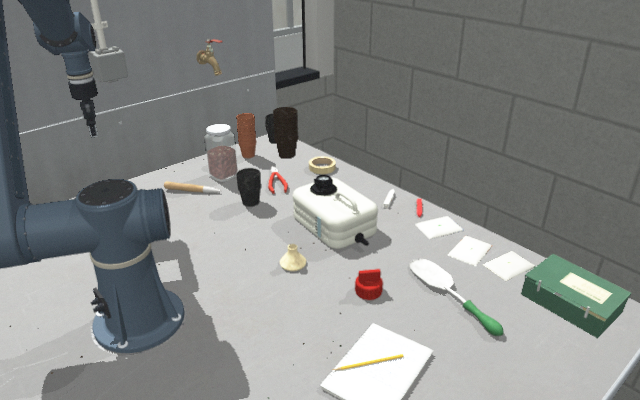

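View pics/top0.png

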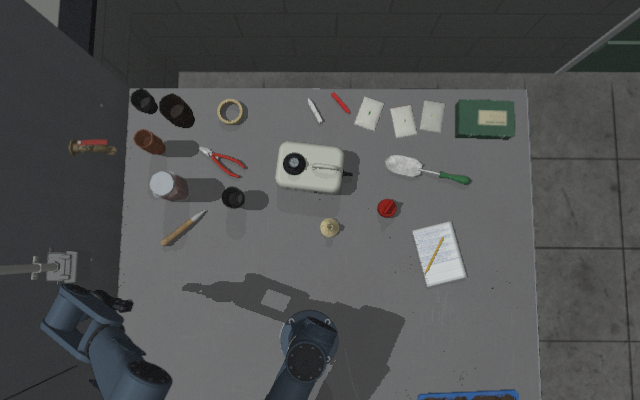

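The scene view shows the cap at about (369,284) and the neck at (322,185). In the top view the cap is at (387,208) and the neck at (294,163). I'll zoom in on both.

```bash
cat > h.py <<'E'
import numpy as np, cv2
from station import manip, vision
def px2ray(s,uv):
    p=cv2.undistortPoints(np.array(uv,float).reshape(-1,1,2),s["intrinsics"],s["dist"]).reshape(-1,2)
    R=np.array(s["R"]);t=np.array(s["t"])
    d=np.c_[p,np.ones(len(p))]@R
    return -R.T@t,d
def plane(s,uv,z):
    c,d=px2ray(s,uv)
    return c+d*((z-c[2])/d[:,2])[:,None]
def proj(s,X):
    R=np.array(s["R"])
    return cv2.projectPoints(np.array(X,float).reshape(-1,1,3),cv2.Rodrigues(R)[0],np.array(s["t"],float),s["intrinsics"],s["dist"])[0].reshape(-1,2)
def tri(sa,ua,sb,ub):
    (c1,d1),(c2,d2)=px2ray(sa,[ua]),px2ray(sb,[ub]);d1=d1[0];d2=d2[0]
    k=np.linalg.lstsq(np.c_[d1,-d2],c2-c1,rcond=None)[0]
    a=c1+k[0]*d1;b=c2+k[1]*d2
    return (a+b)/2,np.linalg.norm(a-b)
def crop(s,u,v,w,h,f,name):
    im=s["pixels"][v:v+h,u:u+w,::-1]
    cv2.imwrite(name,cv2.resize(im,None,fx=f,fy=f,interpolation=cv2.INTER_CUBIC))
E
python3 - <<'E'
from h import *
a=vision.snapshot("scene");b=vision.snapshot("top")
ims=[]
for s,u,v in((a,344,256),(a,290,165),(b,362,183),(b,270,138)):
    ims.append(cv2.resize(np.ascontiguousarray(s["pixels"][v:v+50,u:u+66,::-1]),None,fx=6,fy=6,interpolation=cv2.INTER_CUBIC))
cv2.imwrite("pics/z1.png",np.vstack([np.hstack(ims[:2]),np.hstack(ims[2:])]))
def red(s,u,v,w,h):
    im=s["pixels"];hsv=cv2.cvtColor(im,cv2.COLOR_RGB2HSV)
    m=(((hsv[...,0]<8)|(hsv[...,0]>172))&(hsv[...,1]>150)&(hsv[...,2]>50)).astype(np.uint8)
    k=np.zeros_like(m);k[v:v+h,u:u+w]=m[v:v+h,u:u+w]
    return k
for s,(u,v) in((a,(344,256)),(b,(362,183))):
    m=red(s,u,v,66,50);y,x=np.nonzero(m);print(x.min(),x.max(),y.min(),y.max(),x.mean(),y.mean(),len(x))
E
```

```text
356 381 270 299 368.6437125748503 284.188622754491 668
378 395 199 216 386.420233463035 207.7976653696498 257
```

View pics/z1.png

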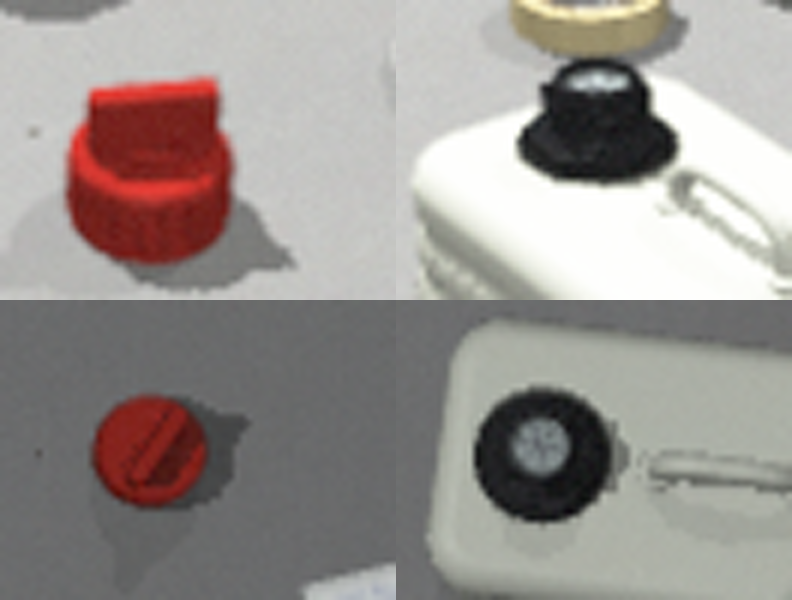

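```bash
cat > m.py <<'E'
from h import *
a=vision.snapshot("scene");b=vision.snapshot("top")
def red(s,u,v,w,h):
    hsv=cv2.cvtColor(s["pixels"],cv2.COLOR_RGB2HSV)
    m=(((hsv[...,0]<8)|(hsv[...,0]>172))&(hsv[...,1]>130)&(hsv[...,2]>40)).astype(np.uint8)
    k=np.zeros_like(m);k[v:v+h,u:u+w]=m[v:v+h,u:u+w];return k
m=red(b,362,183,66,50);y,x=np.nonzero(m);print("cap top ext",x.min(),x.max(),y.min(),y.max(),len(x))
c=cv2.findContours(m,cv2.RETR_EXTERNAL,cv2.CHAIN_APPROX_NONE)[0];c=max(c,key=len)
e=cv2.fitEllipse(c);print(e)
for z in(.02,.034):print(plane(b,[e[0]],z))
ma=red(a,344,256,66,50);y,x=np.nonzero(ma)
# widths per row
for r in range(y.min(),y.max()+1):print(r,x[y==r].min(),x[y==r].max(),end='; ')
print()
# wing top corner line from scene at z=.064
L,Rr=[359,271.3],[380,269.3]
P=plane(a,[L,Rr],.064);print("wing",P,np.linalg.norm(P[0]-P[1]),np.degrees(np.arctan2(*(P[0]-P[1])[1::-1])))
# neck
for s,u,v,n in((b,284,152,"top"),(a,312,172,"scene")):
    g=s["pixels"].astype(int).sum(2)[v:v+20,u:u+24]//3;
    print(n);print(g)
E
python3 m.py
```

```text
cap top ext 378 395 199 216 262
((386.510498046875, 207.76121520996094), (17.100650787353516, 17.70123863220215), 63.4675178527832)
[[ 0.47482239 -0.28112407  0.02      ]]
[[ 0.4735841  -0.27921056  0.034     ]]
269 377 378; 270 365 379; 271 359 379; 272 359 379; 273 359 379; 274 359 379; 275 359 379; 276 358 379; 277 357 379; 278 357 380; 279 356 381; 280 356 381; 281 356 381; 282 356 381; 283 356 381; 284 356 381; 285 356 381; 286 356 381; 287 356 381; 288 355 381; 289 356 381; 290 356 381; 291 356 381; 292 356 380; 293 357 380; 294 357 380; 295 358 379; 296 359 378; 297 361 377; 298 363 375; 299 367 372; 
wing [[ 0.45125178 -0.2682545   0.064     ]
 [ 0.49463289 -0.29655695  0.064     ]] 0.05179719675352697 146.8790127488382
top
[[170 168 171 170 170 171 171 166 119 121 123 123 145 147 170 172 171 171
  172 170 172 171 170 171]
 [171 171 172 171 168 120 104  91  58  59  58  60  74  76 100 121 170 169
  171 171 171 170 169 172]
 [171 171 169 137 100  60  45  34  33  34  32  27  25  25  38  57  98 120
  172 171 170 172 171 171]
 [172 167 118  70  44  35  33  35  30  27  27  30  28  
[... 2989 characters left out ...]
51  49  46  24  26  26  30  33  20  29  32  35  37  35  36  24  23
   22  22  39  36  90 204]
 [ 52  47  45  39  28  32  38  32  32  31  28  24  28  26  26  29  28  27
   29  27  38  37  35  90]
 [ 51  52  49  47  41  31  27  27  34  33  32  25  29  26  28  29  31  32
   32  34  33  39  35  28]
 [ 35  49  52  50  45  29  33  29  35  33  39  37  33  31  39  34  33  32
   32  37  36  33  28  26]
 [ 36  38  48  47  49  50  38  33  33  35  45  49  43  40  34  34  33  35
   41  34  37  30  28  36]
 [ 48  31  35  45  49  53  48  38  37  43  41  37  33  37  32  35  35  35
   36  33  31  31  34  31]
 [ 51  51  37  38  45  54  52  50  33  57  49  30  30  33  36  32  31  28
   30  32  30  28  40  57]]
```

```bash
cat > m2.py <<'E'
from h import *
a=vision.snapshot("scene");b=vision.snapshot("top")
print(tri(a,[323.4,177.8],b,[293.9,162.0]))
for z in(.125,.13,.135): print(z,plane(a,[[323.4,177.8]],z),plane(b,[[293.9,162.0]],z))
# dark flange in both
for s,u,v,w,h,z in((b,274,145,42,40,.1),):
    g=s["pixels"].max(2);m=np.zeros_like(g);m[v:v+h,u:u+w]=(g[v:v+h,u:u+w]<80)
    n,l,st,c=cv2.connectedComponentsWithStats(m);i=1+np.argmax(st[1:,4]);mm=(l==i).astype(np.uint8)
    ct=max(cv2.findContours(mm,cv2.RETR_EXTERNAL,cv2.CHAIN_APPROX_NONE)[0],key=len)
    e=cv2.fitEllipse(ct);print(e)
    for z in(.095,.105):print(plane(s,[e[0]],z))
# tank body top view
g=b["pixels"].astype(int);m=((g.min(2)>140)&(g.max(2)-g.min(2)<25)).astype(np.uint8);k=np.zeros_like(m);k[135:200,268:355]=m[135:200,268:355]
k=cv2.morphologyEx(k,cv2.MORPH_CLOSE,np.ones((5,5)));ct=max(cv2.findContours(k,cv2.RETR_EXTERNAL,cv2.CHAIN_APPROX_NONE)[0],key=cv2.contourArea)
r=cv2.minAreaRect(ct);bx=cv2.boxPoints(r);print(r);P=plane(b,bx,.085);print(P,P.mean(0))
t=np.linspace(0,2*np.pi,60,endpoint=False)
for cx,cy in((.474,-.281),(.4745,-.283)):
  for s in(a,b):
    X=np.array([[cx+.033*np.cos(q),cy+.033*np.sin(q),z] for q in t for z in(0,.034)]);u=proj(s,X);print(cx,cy,u.min(0),u.max(0))
def z(s,u,v,X):
    im=cv2.resize(np.ascontiguousarray(s["pixels"][v:v+50,u:u+66,::-1]),None,fx=6,fy=6,interpolation=cv2.INTER_CUBIC)
    for p in proj(s,X): cv2.circle(im,(int((p[0]+.5-u)*6),int((p[1]+.5-v)*6)),1,(0,255,0),-1)
    return im
cap=[[.4735+.033*np.cos(q),-.2815+.033*np.sin(q),zz] for q in t for zz in(0,.034)]
th=np.radians(147);
cap+=[[.4735+x*np.cos(th)-y*np.sin(th),-.2815+x*np.sin(th)+y*np.cos(th),.064] for x in np.linspace(-.027,.027,20) for y in(-.006,.006)]
N=np.array([*tri(a,[323.4,177.8],b,[293.9,162.0])[0][:2]])
nk=[[N[0]+r*np.cos(q),N[1]+r*np.sin(q),zz] for q in t for r,zz in((.0195,.135),(.0225,.125))]
cv2.imwrite("pics/z2.png",np.vstack([np.hstack([z(a,344,256,cap),z(a,290,165,nk)]),np.hstack([z(b,362,183,cap),z(b,270,138,nk)])]))
E
python3 m2.py
```

```text
(array([0.62230941, 0.0552911 , 0.13109243]), np.float64(0.0002753075463589498))
0.125 [[0.6298291  0.06408428 0.125     ]] [[0.62356682 0.05561528 0.125     ]]
0.13 [[0.62355412 0.05691969 0.13      ]] [[0.62262567 0.0552809  0.13      ]]
0.135 [[0.61727913 0.04975509 0.135     ]] [[0.62168452 0.05494652 0.135     ]]
((294.07525634765625, 163.57998657226562), (21.134889602661133, 21.952354431152344), 93.75821685791016)
[[0.62349785 0.0569064  0.095     ]]
[[0.62165097 0.05624208 0.105     ]]
((307.916748046875, 165.81591796875), (62.809364318847656, 42.712215423583984), 6.632514476776123)
[[ 0.55298655  0.12733433  0.085     ]
 [ 0.70781498  0.11268203  0.085     ]
 [ 0.68258974 -0.11257515  0.085     ]
 [ 0.52864979 -0.09557535  0.085     ]] [0.61801026 0.00796647 0.085     ]
0.474 -0.281 [354.97147546 271.13503501] [382.40904072 299.12811629]
0.474 -0.281 [376.87008486 198.66168607] [396.06026666 217.30202163]
0.4745 -0.283 [355.68001576 271.42424606] [383.15122615 299.44823056]
0.4745 -0.283 [377.40725588 198.53026717] [396.60806667 217.17227536]
```

View pics/z2.png

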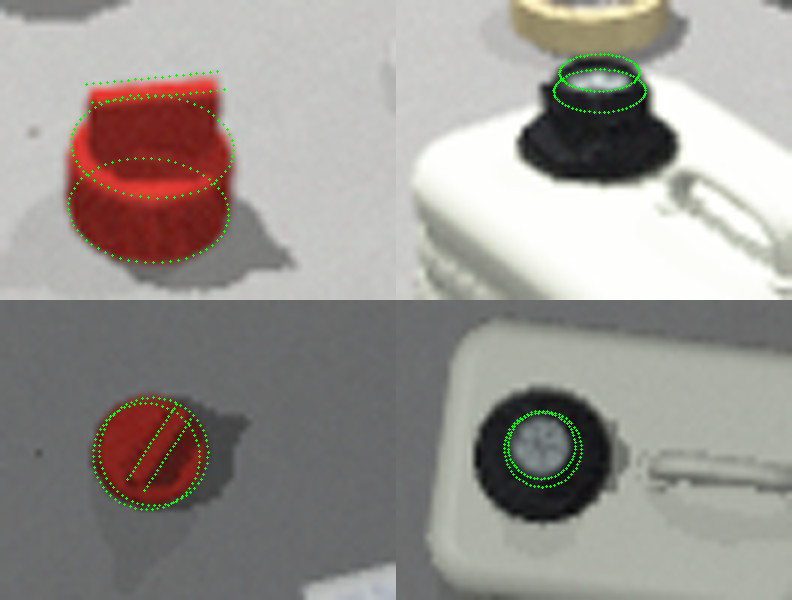

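The overlays fit. Estimates: cap axis (0.4735, -0.281) with the wing at 147°, and neck axis (0.6225, 0.0555). Next I'll write a helper that converts a target pose into tool-axis offsets.

```bash
cat > go.py <<'E'
import sys,numpy as np
from scipy.spatial.transform import Rotation as Ro
from station import manip
s=manip.sense();p=np.array(s["tcp_pos"]);R=Ro.from_quat(s["tool_rot"]);M=R.as_matrix()
print("t",round(s["t"],2),"p",p.round(4),"yawx",round(np.degrees(np.arctan2(M[1,0],M[0,0])),2),"q",np.round(s["q"],3),"F",np.round(s["force"],2),"T",np.round(s["ft_torque"],3),"gap",round(s["finger_gap"],3))
if len(sys.argv)>4:
    x,y,z,yaw=map(float,sys.argv[1:5]);c,sn=np.cos(np.radians(yaw)),np.sin(np.radians(yaw))
    T=np.array([[c,sn,0],[sn,-c,0],[0,0,-1]])
    print("offset mm",(M.T@(np.array([x,y,z])-p)*1e3).round(1),"ang deg",np.degrees(Ro.from_matrix(M.T@T).as_rotvec()).round(2))
E
python3 go.py .45 .2 .23 147;python3 go.py .4735 -.281 .12 147
```

```text
t 0.4 p [0.1629 0.6033 0.2312] yawx 164.89 q [ 1.128  0.528  1.433 -0.     1.181 -0.179] F [ 0.29  0.14 -0.3 ] T [-0.046  0.042  0.014] gap 0.999
offset mm [-382.3 -314.5    1.3] ang deg [-0.02  0.   17.89]
t 0.4 p [0.1629 0.6033 0.2312] yawx 164.89 q [ 1.128  0.528  1.433 -0.     1.181 -0.179] F [ 0.29  0.14 -0.3 ] T [-0.046  0.042  0.014] gap 0.999
offset mm [-530.4 -772.7  111.4] ang deg [-0.02  0.   17.89]
```

```bash
python3 -m crank '[{"grip":0,"offset":[-38,-31,0],"angular":[0,0,2]},{"grip":0,"offset":[-76,-63,0],"angular":[0,0,4]},{"grip":0,"offset":[-115,-94,0],"angular":[0,0,6]},{"grip":0,"offset":[-153,-126,0],"angular":[0,0,8]},{"grip":0,"offset":[-191,-157,0],"angular":[0,0,10]},{"grip":0,"offset":[-229,-189,0],"angular":[0,0,12]},{"grip":0,"offset":[-268,-220,0],"angular":[0,0,14]},{"grip":0,"offset":[-306,-252,0],"angular":[0,0,16]},{"grip":0,"offset":[-344,-283,0],"angular":[0,0,18]},{"grip":0,"offset":[-382,-314,0],"angular":[0,0,18]}]' 40; python3 go.py .4735 -.281 .12 147
```

```text
t: 1.4
tcp_pos: [0.4509, 0.1988, 0.2317]
tool_rot: [0.285, 0.958, 0.0, 0.0]
force: [0.6, 0.0, 0.1]
finger_gap: 1.005
t 1.4 p [0.4509 0.1988 0.2317] yawx 146.84 q [ 0.188  0.35   1.757  0.     1.033 -0.804] F [0.63 0.05 0.13] T [ 0.038 -0.042  0.002] gap 1.005
offset mm [-281.3 -389.4  111.5] ang deg [ 0.04  0.03 -0.16]
```

```bash
python3 -m crank '[{"grip":0,"offset":[-28,-39,0],"angular":[0,0,0]},{"grip":0,"offset":[-56,-78,0],"angular":[0,0,0]},{"grip":0,"offset":[-84,-117,0],"angular":[0,0,0]},{"grip":0,"offset":[-112,-156,10],"angular":[0,0,0]},{"grip":0,"offset":[-140,-195,25],"angular":[0,0,0]},{"grip":0,"offset":[-168,-234,40],"angular":[0,0,0]},{"grip":0,"offset":[-196,-273,60],"angular":[0,0,0]},{"grip":0,"offset":[-224,-312,80],"angular":[0,0,0]},{"grip":0,"offset":[-252,-350,100],"angular":[0,0,0]},{"grip":0,"offset":[-281,-389,112],"angular":[0,0,0]}]'; python3 go.py .4735 -.281 .038 147
python3 - <<'E'
from h import *
a=vision.snapshot("scene");b=vision.snapshot("top")
crop(a,310,180,110,130,4,"pics/a3.png");crop(b,340,160,100,90,4,"pics/b3.png")
E
```

```text
t: 2.4
tcp_pos: [0.4717, -0.2745, 0.1195]
tool_rot: [0.285, 0.958, 0.0, -0.001]
force: [0.9, 0.2, 0.3]
finger_gap: 1.003
t 2.4 p [ 0.4717 -0.2745  0.1195] yawx 146.87 q [-0.732  0.583  1.731  0.     0.83  -1.725] F [0.93 0.19 0.3 ] T [ 0.015 -0.043  0.013] gap 1.003
offset mm [-5.2 -4.4 81.5] ang deg [ 0.03 -0.1  -0.13]
```

View pics/a3.png

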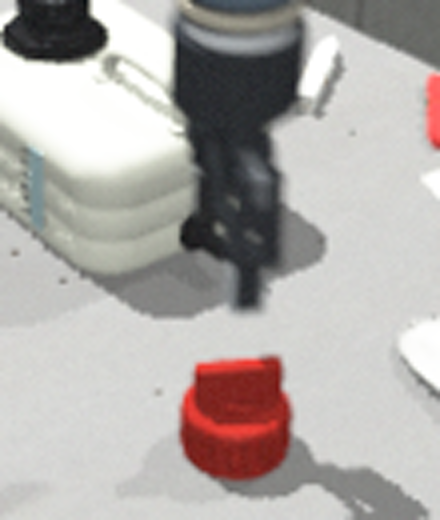

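View pics/b3.png

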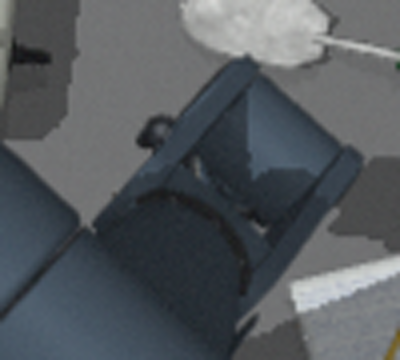

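The gripper is above the cap (cap at about (235,420) in the crop). The fingers line up with the wing, and nothing is in the way.

```bash
python3 go.py .4735 -.281 .038 147
```

```text
t 2.5 p [ 0.4734 -0.28    0.1195] yawx 146.55 q [-0.737  0.585  1.725 -0.002  0.827 -1.723] F [-0.83  0.29  0.12] T [ 0.071  0.002 -0.018] gap 1.0
offset mm [-0.2 -0.7 81.5] ang deg [-0.1   0.24 -0.45]
```

```bash
python3 -m crank '[{"grip":0,"offset":[0,-1,25],"angular":[0,0,0]},{"grip":0,"offset":[0,-1,50],"angular":[0,0,0]},{"grip":0,"offset":[0,-1,70],"angular":[0,0,0]},{"grip":0,"offset":[0,-1,80],"angular":[0,0,0]},{"grip":0,"offset":[0,-1,82],"angular":[0,0,0]},{"grip":0,"offset":[0,-1,82],"angular":[0,0,0]}]'; python3 go.py .4735 -.281 .038 147
python3 - <<'E'
from h import *
a=vision.snapshot("scene")
crop(a,330,220,80,90,6,"pics/a4.png")
E
```

```text
t: 3.1
tcp_pos: [0.4721, -0.2738, 0.0391]
tool_rot: [0.285, 0.959, -0.0, 0.0]
force: [0.3, 0.4, -0.6]
finger_gap: 0.997
t 3.1 p [ 0.4721 -0.2738  0.0391] yawx 146.91 q [-0.73   0.719  1.771  0.     0.651 -1.724] F [ 0.3   0.41 -0.64] T [0.01  0.012 0.018] gap 0.997
offset mm [-5.1 -5.3  1.1] ang deg [-0.    0.02 -0.09]
```

View pics/a4.png

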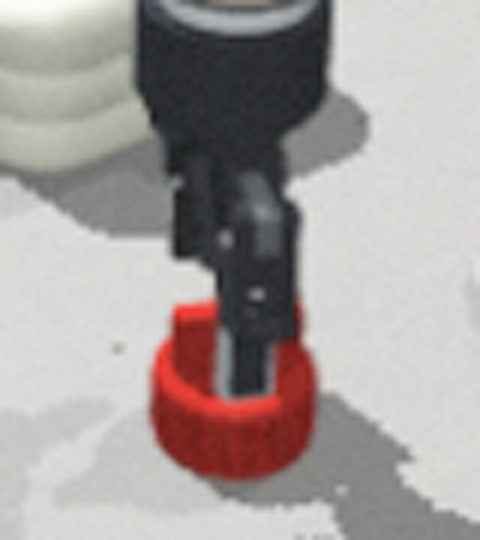

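The fingers straddle the wing but sit about 5 mm toward its right end. I'll correct that and then close.

```bash
python3 -m crank '[{"grip":0,"offset":[-3,-3,0],"angular":[0,0,0]},{"grip":0,"offset":[-5,-5,1],"angular":[0,0,0]},{"grip":0,"offset":[-5,-5,1],"angular":[0,0,0]},{"grip":0,"offset":[-5,-5,1],"angular":[0,0,0]}]'; python3 go.py .4735 -.281 .038 147
python3 - <<'E'
from h import *
a=vision.snapshot("scene")
crop(a,330,220,80,90,6,"pics/a5.png")
E
python3 go.py .4735 -.281 .038 147
```

```text
t: 3.55
tcp_pos: [0.4734, -0.2811, 0.0381]
tool_rot: [0.285, 0.958, -0.0, 0.0]
force: [1.0, -0.2, -0.4]
finger_gap: 0.999
t 3.55 p [ 0.4734 -0.2811  0.0381] yawx 146.87 q [-0.739  0.725  1.759  0.     0.658 -1.731] F [ 0.96 -0.23 -0.38] T [-0.007  0.039 -0.016] gap 0.999
offset mm [-0.1  0.2  0.1] ang deg [-0.    0.03 -0.13]
t 3.6 p [ 0.4732 -0.2809  0.038 ] yawx 146.87 q [-0.739  0.725  1.759  0.     0.658 -1.731] F [ 0.08  0.44 -0.62] T [ 0.026 -0.041  0.023] gap 1.003
offset mm [-0.3  0.1  0. ] ang deg [-0.    0.01 -0.13]
```

View pics/a5.png

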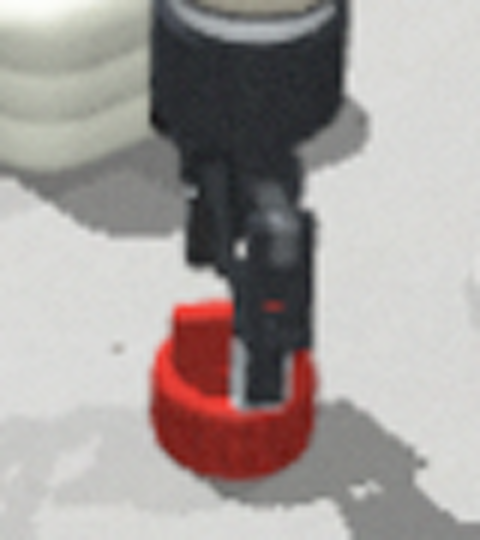

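Run:
```python
from h import *
from scipy.spatial.transform import Rotation as Ro
a=vision.snapshot("scene");s=manip.sense()
M=Ro.from_quat(s["tool_rot"]).as_matrix();p=s["tcp_pos"]
for dz in(0,-.013):
  for y in(-.0425,.0425):
    print(dz,y,(proj(a,[p+M@np.array([x,y,dz]) for x in(-.011,0,.011)])-[330,220])*6+3)
print((proj(a,[[.4735+k*.027*np.cos(np.radians(147)),-.281+k*.027*np.sin(np.radians(147)),.064] for k in(-1,0,1)])-[330,220])*6+3)
```

```text
0 -0.0425 [[285.501541   418.12843101]
 [258.33886299 420.86009447]
 [231.10798495 423.59178404]]
0 0.0425 [[238.45529445 287.10656557]
 [212.76362326 289.53215598]
 [187.01236456 291.95884927]]
-0.013 -0.0425 [[287.25082325 392.68942956]
 [259.93216    395.40756229]
 [232.5443873  398.12599321]]
-0.013 0.0425 [[239.83100528 262.36482917]
 [214.00107984 264.77669454]
 [188.11082942 267.18990739]]
[[304.02941358 296.2761426 ]
 [238.64115367 302.60138801]
 [172.8541768  308.93449442]]
```

The projected finger and wing positions match the picture, so the grasp is centred. Closing at 40 N.

```bash
python3 -m crank '[{"grip":0.5,"offset":[0,0,0],"angular":[0,0,0]},{"grip":1,"offset":[0,0,0],"angular":[0,0,0]},{"grip":1,"offset":[0,0,0],"angular":[0,0,0]},{"grip":1,"offset":[0,0,0],"angular":[0,0,0]},{"grip":1,"offset":[0,0,0],"angular":[0,0,0]},{"grip":1,"offset":[0,0,0],"angular":[0,0,0]},{"grip":1,"offset":[0,0,0],"angular":[0,0,0]},{"grip":1,"offset":[0,0,0],"angular":[0,0,0]}]' 40; python3 go.py .4735 -.281 .2 147
```

```text
t: 4.45
tcp_pos: [0.4733, -0.2808, 0.0379]
tool_rot: [0.285, 0.959, -0.0, 0.0]
force: [-0.5, -0.9, 0.6]
finger_gap: 0.136
t 4.45 p [ 0.4733 -0.2808  0.0379] yawx 146.89 q [-0.739  0.725  1.759 -0.     0.657 -1.731] F [-0.53 -0.94  0.64] T [ 0.01  -0.042 -0.016] gap 0.136
offset mm [  -0.3   -0.  -162.1] ang deg [-0.    0.01 -0.11]
```

Run:
```python
from h import *
a=vision.snapshot("scene");b=vision.snapshot("top")
crop(a,330,220,80,90,6,"pics/a6.png")
```

```text
(no output)
```

View pics/a6.png

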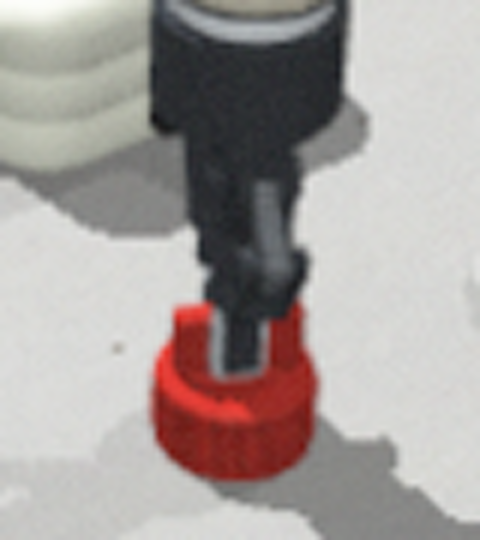

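The cap is gripped (opening 11.6 mm) with the pads centred on the wing at about (239,345) in the crop. Lifting.

```bash
python3 -m crank '[{"grip":1,"offset":[0,0,-15],"angular":[0,0,0]},{"grip":1,"offset":[0,0,-45],"angular":[0,0,0]},{"grip":1,"offset":[0,0,-80],"angular":[0,0,0]},{"grip":1,"offset":[0,0,-120],"angular":[0,0,0]},{"grip":1,"offset":[0,0,-160],"angular":[0,0,0]},{"grip":1,"offset":[0,0,-190],"angular":[0,0,0]},{"grip":1,"offset":[0,0,-197],"angular":[0,0,0]},{"grip":1,"offset":[0,0,-197],"angular":[0,0,0]}]'; python3 go.py .6225 .0555 .235 87
```

```text
t: 5.35
tcp_pos: [0.4735, -0.281, 0.2355]
tool_rot: [0.285, 0.959, -0.0, 0.001]
force: [1.2, 0.1, -1.1]
finger_gap: 0.133
t 5.35 p [ 0.4735 -0.281   0.2355] yawx 146.89 q [-0.739  0.421  1.617 -0.     1.101 -1.731] F [ 1.25  0.14 -1.11] T [ 0.007  0.031 -0.017] gap 0.133
offset mm [5.900e+01 3.633e+02 3.000e-01] ang deg [4.000e-02 1.200e-01 5.989e+01]
```

```bash
python3 -m crank '[{"grip":1,"offset":[3,18,0],"angular":[0,0,3]},{"grip":1,"offset":[10,60,0],"angular":[0,0,10]},{"grip":1,"offset":[17,104,0],"angular":[0,0,17]},{"grip":1,"offset":[24,148,0],"angular":[0,0,25]},{"grip":1,"offset":[31,192,0],"angular":[0,0,33]},{"grip":1,"offset":[38,236,0],"angular":[0,0,41]},{"grip":1,"offset":[46,280,0],"angular":[0,0,49]},{"grip":1,"offset":[53,324,0],"angular":[0,0,56]},{"grip":1,"offset":[58,355,0],"angular":[0,0,60]},{"grip":1,"offset":[59,363,0],"angular":[0,0,60]}]'; python3 -m crank '[{"grip":1,"offset":[0,0,0],"angular":[0,0,0]},{"grip":1,"offset":[0,0,0],"angular":[0,0,0]},{"grip":1,"offset":[0,0,0],"angular":[0,0,0]}]' ; python3 go.py .6225 .0555 .175 87
python3 - <<'E'
from h import *
a=vision.snapshot("scene");b=vision.snapshot("top")
crop(a,280,110,90,110,5,"pics/a7.png");crop(b,250,120,100,90,4,"pics/b7.png")
E
```

```text
t: 6.35
tcp_pos: [0.6216, 0.0591, 0.2316]
tool_rot: [0.725, 0.689, -0.001, -0.002]
force: [-0.5, -0.3, -1.8]
finger_gap: 0.132
t: 6.65
tcp_pos: [0.6213, 0.054, 0.234]
tool_rot: [0.727, 0.687, -0.001, -0.001]
force: [1.0, 0.1, -0.7]
finger_gap: 0.127
t 6.65 p [0.6213 0.054  0.234 ] yawx 86.8 q [-9.200e-02  5.240e-01  1.432e+00 -1.000e-03  1.188e+00 -3.600e-02] F [ 0.95  0.1  -0.71] T [-0.006  0.008 -0.007] gap 0.127
offset mm [ 1.6  1.2 59. ] ang deg [-0.12  0.02 -0.2 ]
```

View pics/a7.png

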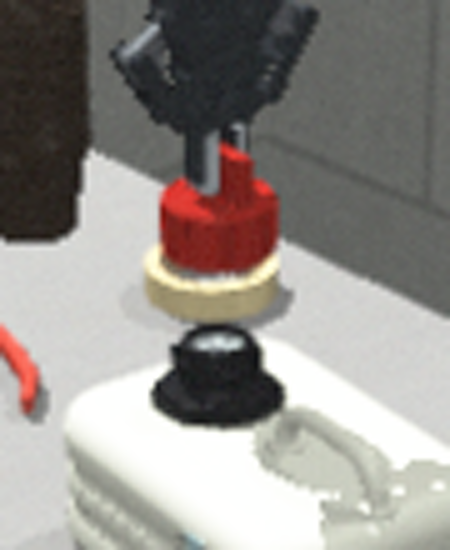

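View pics/b7.png

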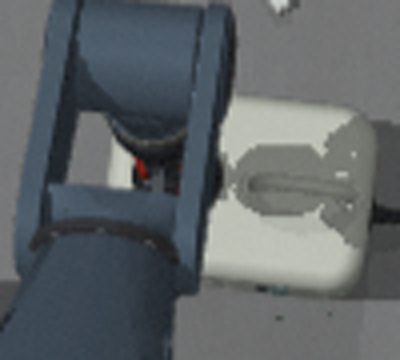

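```bash
python3 go.py .6225 .0555 .175 87;python3 - <<'E'
from h import *
a=vision.snapshot("scene");s=manip.sense();p=s["tcp_pos"]
hsv=cv2.cvtColor(a["pixels"],cv2.COLOR_RGB2HSV)
m=(((hsv[...,0]<8)|(hsv[...,0]>172))&(hsv[...,1]>130)&(hsv[...,2]>40))
for r in range(146,166,2):
    x=np.nonzero(m[r,300:350])[0]+300
    if len(x):print(r,x.min(),x.max(),(x.min()+x.max())/2)
t=np.linspace(0,2*np.pi,90)
u=proj(a,[[p[0]+.033*np.cos(q),p[1]+.033*np.sin(q),z] for q in t for z in(.196,.230)]);print(p,u.min(0),u.max(0),u[:,0].min()/2+u[:,0].max()/2)
print(proj(a,[[.6225,.0555,.131],[.6223,.0553,.131]]))
E
```

```text
t 6.75 p [0.6217 0.054  0.2347] yawx 86.78 q [-0.092  0.523  1.431 -0.     1.188 -0.036] F [-0.75 -0.86 -1.72] T [-0.047 -0.003 -0.029] gap 0.133
offset mm [ 1.5  0.7 59.7] ang deg [-0.04  0.01 -0.22]
146 315 332 323.5
148 313 334 323.5
150 312 335 323.5
152 312 334 323.0
154 312 335 323.5
156 312 335 323.5
158 312 334 323.0
160 313 333 323.0
162 315 331 323.0
[0.62187483 0.05416558 0.23481923] [311.84871378 142.45806713] [335.05712178 163.02319885] 323.45291778023443
[[323.44826813 177.77727249]
 [323.44213453 177.82191515]]
```

The cap's silhouette matches its prediction (x centre 323.4). I'll correct by about 1.5 mm and descend to just above contact.

```bash
python3 -m crank '[{"grip":1,"offset":[1.5,0.7,20],"angular":[0,0,0]},{"grip":1,"offset":[1.5,0.7,40],"angular":[0,0,0]},{"grip":1,"offset":[1.5,0.7,55],"angular":[0,0,0]},{"grip":1,"offset":[1.5,0.7,62],"angular":[0,0,0]},{"grip":1,"offset":[1.5,0.7,64],"angular":[0,0,0]},{"grip":1,"offset":[1.5,0.7,64],"angular":[0,0,0]},{"grip":1,"offset":[1.5,0.7,64],"angular":[0,0,0]}]' ; python3 go.py .6225 .0555 .164 87
```

```text
t: 7.5
tcp_pos: [0.6236, 0.0567, 0.1718]
tool_rot: [0.726, 0.688, 0.001, 0.001]
force: [-0.2, -0.8, -0.8]
finger_gap: 0.132
t 7.5 p [0.6236 0.0567 0.1718] yawx 86.88 q [-0.087  0.597  1.487 -0.     1.055 -0.033] F [-0.21 -0.79 -0.77] T [ 0.049  0.007 -0.08 ] gap 0.132
offset mm [-1.3 -1.1  7.8] ang deg [ 0.11  0.01 -0.12]
```

```bash
python3 -m crank '[{"grip":1,"offset":[-0.5,-0.5,1],"angular":[0,0,0]},{"grip":1,"offset":[-1,-1,3],"angular":[0,0,0]},{"grip":1,"offset":[-1,-1,5],"angular":[0,0,0]},{"grip":1,"offset":[-1,-1,7],"angular":[0,0,0]},{"grip":1,"offset":[-1,-1,7],"angular":[0,0,0]}]' ; python3 go.py .6225 .0555 .160 87; python3 -m crank '[{"grip":1,"offset":[0,0,1],"angular":[0,0,0]},{"grip":1,"offset":[0,0,2],"angular":[0,0,0]},{"grip":1,"offset":[0,0,2],"angular":[0,0,0]}]' ; python3 go.py .6225 .0555 .160 87
```

```text
t: 8.0
tcp_pos: [0.6223, 0.056, 0.1657]
tool_rot: [0.726, 0.688, 0.001, 0.001]
force: [-2.3, 0.1, 8.0]
finger_gap: 0.131
t 8.0 p [0.6223 0.056  0.1657] yawx 86.89 q [-0.089  0.603  1.496  0.     1.041 -0.035] F [-2.33  0.12  7.99] T [0.148 0.36  0.027] gap 0.131
offset mm [-0.5  0.2  5.7] ang deg [ 0.09 -0.   -0.11]
t: 8.3
tcp_pos: [0.6225, 0.0561, 0.165]
tool_rot: [0.726, 0.688, 0.001, 0.001]
force: [-3.1, -0.3, 14.0]
finger_gap: 0.131
t 8.3 p [0.6225 0.0561 0.165 ] yawx 86.89 q [-0.089  0.604  1.497  0.     1.038 -0.035] F [-3.12 -0.28 13.97] T [0.249 0.562 0.022] gap 0.131
offset mm [-0.6 -0.   5. ] ang deg [ 0.16 -0.01 -0.11]
```

```bash
python3 -m crank '[{"grip":1,"offset":[0,-0.5,-0.5],"angular":[0,0,0]},{"grip":1,"offset":[0,-1,-1],"angular":[0,0,0]},{"grip":1,"offset":[0,-1,-1],"angular":[0,0,0]},{"grip":1,"offset":[0,-1,-1],"angular":[0,0,0]}]' ; python3 go.py .6225 .0555 .160 87
python3 - <<'E'
from h import *
a=vision.snapshot("scene")
crop(a,280,110,90,110,5,"pics/a8.png")
E
```

```text
t: 8.7
tcp_pos: [0.6222, 0.0562, 0.1653]
tool_rot: [0.726, 0.688, 0.002, 0.001]
force: [-1.8, 1.0, 9.5]
finger_gap: 0.129
t 8.7 p [0.6222 0.0562 0.1653] yawx 86.88 q [-8.900e-02  6.030e-01  1.498e+00  1.000e-03  1.036e+00 -3.500e-02] F [-1.76  1.03  9.51] T [ 0.216  0.19  -0.031] gap 0.129
offset mm [-0.6  0.3  5.3] ang deg [ 0.24 -0.02 -0.12]
```

View pics/a8.png

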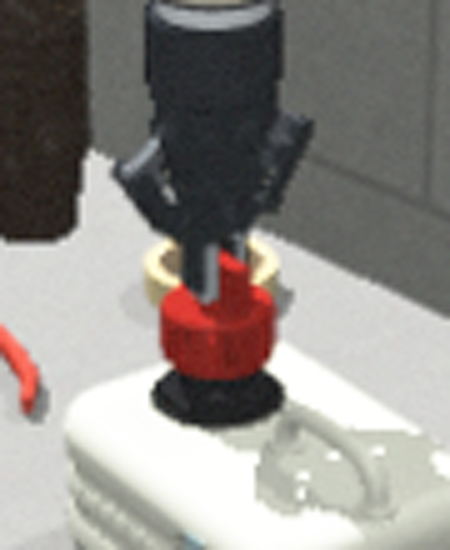

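The cap sits level on the neck with about 10 N on it. I'll turn it back in 10° steps under light pressure.

```bash
python3 -m crank '[{"grip":1,"offset":[0,0,0],"angular":[0,0,-3]},{"grip":1,"offset":[0,0,0],"angular":[0,0,-7]},{"grip":1,"offset":[0,0,0],"angular":[0,0,-10]},{"grip":1,"offset":[0,0,0],"angular":[0,0,-10]}]' ; python3 go.py
```

```text
t: 9.15
tcp_pos: [0.6232, 0.0567, 0.1641]
tool_rot: [0.664, 0.748, 0.002, 0.002]
force: [3.2, 2.8, 3.2]
finger_gap: 0.133
t 9.15 p [0.6232 0.0567 0.1641] yawx 96.84 q [-0.088  0.605  1.498  0.002  1.033 -0.209] F [3.18 2.84 3.2 ] T [ 0.614 -0.665  0.004] gap 0.133
```

```bash
python3 -m crank '[{"grip":1,"offset":[0.5,0.6,0.5],"angular":[0,0,0]},{"grip":1,"offset":[0.5,0.6,1],"angular":[0,0,-3]},{"grip":1,"offset":[0.5,0.6,1],"angular":[0,0,-7]},{"grip":1,"offset":[0.5,0.6,1],"angular":[0,0,-10]},{"grip":1,"offset":[0.5,0.6,1],"angular":[0,0,-10]}]' ; python3 go.py
```

```text
t: 9.65
tcp_pos: [0.6228, 0.0572, 0.1622]
tool_rot: [0.596, 0.803, 0.001, 0.001]
force: [3.9, 2.9, 1.9]
finger_gap: 0.135
t 9.65 p [0.6228 0.0572 0.1622] yawx 106.81 q [-0.088  0.608  1.498  0.002  1.032 -0.382] F [3.91 2.85 1.88] T [ 0.736 -0.855  0.04 ] gap 0.135
```

```bash
python3 -m crank '[{"grip":1,"offset":[0.5,1.2,1],"angular":[0,0,0]},{"grip":1,"offset":[0.5,1.2,1.5],"angular":[0,0,0]},{"grip":1,"offset":[0.5,1.2,1.5],"angular":[0,0,0]}]' ; python3 go.py
```

```text
t: 9.95
tcp_pos: [0.6228, 0.0576, 0.1605]
tool_rot: [0.596, 0.803, 0.0, 0.0]
force: [3.0, 3.7, 3.3]
finger_gap: 0.128
t 9.95 p [0.6228 0.0576 0.1605] yawx 106.85 q [-0.086  0.611  1.498  0.     1.032 -0.381] F [3.   3.67 3.34] T [ 0.594 -0.742  0.087] gap 0.128
```

```bash
python3 -m crank '[{"grip":1,"offset":[0.9,1.3,0.5],"angular":[0,0,0]},{"grip":1,"offset":[0.9,1.3,1],"angular":[0,0,0]},{"grip":1,"offset":[0.9,1.3,1],"angular":[0,0,0]}]' ; python3 go.py
```

```text
t: 10.25
tcp_pos: [0.623, 0.0578, 0.1602]
tool_rot: [0.596, 0.803, -0.001, 0.0]
force: [0.2, 0.2, 7.4]
finger_gap: 0.13
t 10.25 p [0.623  0.0578 0.1602] yawx 106.9 q [-0.085  0.612  1.496 -0.002  1.034 -0.379] F [0.19 0.21 7.42] T [ 0.013 -0.204  0.039] gap 0.13
```

Lateral force is now near zero with 7 N of pressure. Continuing the turn back.

```bash
python3 -m crank '[{"grip":1,"offset":[0,0,0],"angular":[0,0,-3]},{"grip":1,"offset":[0,0,0],"angular":[0,0,-7]},{"grip":1,"offset":[0,0,0],"angular":[0,0,-10]},{"grip":1,"offset":[0,0,0],"angular":[0,0,-10]}]' ; python3 go.py
```

```text
t: 10.65
tcp_pos: [0.6226, 0.0581, 0.1586]
tool_rot: [0.524, 0.852, -0.001, -0.001]
force: [2.3, 0.4, -0.2]
finger_gap: 0.134
t 10.65 p [0.6226 0.0581 0.1586] yawx 116.86 q [-8.500e-02  6.140e-01  1.497e+00 -1.000e-03  1.032e+00 -5.530e-01] F [ 2.26  0.38 -0.24] T [ 0.105 -0.432 -0.01 ] gap 0.134
```

```bash
python3 -m crank '[{"grip":1,"offset":[-0.2,0.5,1],"angular":[0,0,0]},{"grip":1,"offset":[-0.2,0.5,2],"angular":[0,0,0]},{"grip":1,"offset":[-0.2,0.5,2],"angular":[0,0,0]}]' ; python3 go.py
```

```text
t: 10.95
tcp_pos: [0.6225, 0.0586, 0.1563]
tool_rot: [0.523, 0.852, -0.001, -0.001]
force: [0.5, -0.4, -0.5]
finger_gap: 0.131
t 10.95 p [0.6225 0.0586 0.1563] yawx 116.87 q [-8.400e-02  6.180e-01  1.498e+00 -1.000e-03  1.030e+00 -5.530e-01] F [ 0.48 -0.39 -0.5 ] T [ 0.024 -0.037 -0.013] gap 0.131
```

```bash
python3 -m crank '[{"grip":1,"offset":[0,0,1],"angular":[0,0,0]},{"grip":1,"offset":[0,0,2],"angular":[0,0,0]},{"grip":1,"offset":[0,0,2],"angular":[0,0,0]}]' ; python3 go.py; python3 -m crank '[{"grip":1,"offset":[0,0,1],"angular":[0,0,0]},{"grip":1,"offset":[0,0,1.5],"angular":[0,0,0]},{"grip":1,"offset":[0,0,1.5],"angular":[0,0,0]}]' ; python3 go.py
```

```text
t: 11.25
tcp_pos: [0.6234, 0.0587, 0.1549]
tool_rot: [0.523, 0.852, -0.0, -0.001]
force: [0.3, 0.6, -0.8]
finger_gap: 0.131
t 11.25 p [0.6234 0.0587 0.1549] yawx 116.89 q [-0.084  0.62   1.498 -0.     1.025 -0.553] F [ 0.34  0.64 -0.8 ] T [-0.03  -0.03  -0.062] gap 0.131
t: 11.55
tcp_pos: [0.6238, 0.0587, 0.1537]
tool_rot: [0.523, 0.852, -0.0, -0.0]
force: [0.0, -0.3, -0.2]
finger_gap: 0.13
t 11.55 p [0.6238 0.0587 0.1537] yawx 116.89 q [-0.084  0.621  1.499 -0.     1.022 -0.553] F [ 0.04 -0.28 -0.15] T [ 0.014 -0.062  0.033] gap 0.13
```

```bash
python3 -m crank '[{"grip":1,"offset":[0,0,1],"angular":[0,0,0]},{"grip":1,"offset":[0,0,1.5],"angular":[0,0,0]},{"grip":1,"offset":[0,0,1.5],"angular":[0,0,0]}]' ; python3 go.py; python3 -m crank '[{"grip":1,"offset":[0,0,0.5],"angular":[0,0,0]},{"grip":1,"offset":[0,0,1],"angular":[0,0,0]},{"grip":1,"offset":[0,0,1],"angular":[0,0,0]}]' ; python3 go.py
```

```text
t: 11.85
tcp_pos: [0.6241, 0.0587, 0.1525]
tool_rot: [0.523, 0.852, 0.0, 0.0]
force: [-1.1, -0.3, -0.6]
finger_gap: 0.13
t 11.85 p [0.6241 0.0587 0.1525] yawx 116.89 q [-0.084  0.623  1.5   -0.     1.019 -0.553] F [-1.06 -0.31 -0.62] T [-0.004  0.015  0.02 ] gap 0.13
t: 12.15
tcp_pos: [0.6241, 0.0587, 0.1516]
tool_rot: [0.523, 0.852, 0.0, 0.0]
force: [-1.8, -0.5, 1.5]
finger_gap: 0.135
t 12.15 p [0.6241 0.0587 0.1516] yawx 116.89 q [-0.084  0.624  1.5   -0.     1.017 -0.553] F [-1.77 -0.47  1.52] T [-0.007  0.148 -0.001] gap 0.135
```

The cap dropped about 8 mm and the seal now pushes back lightly. Screwing clockwise in steps and following it down.

```bash
python3 -m crank '[{"grip":1,"offset":[0.3,-0.6,0],"angular":[0,0,0]},{"grip":1,"offset":[0.3,-0.6,0],"angular":[0,0,4]},{"grip":1,"offset":[0.3,-0.6,0.2],"angular":[0,0,8]},{"grip":1,"offset":[0.3,-0.6,0.4],"angular":[0,0,12]},{"grip":1,"offset":[0.3,-0.6,0.4],"angular":[0,0,12]}]' ; python3 go.py
```

```text
t: 12.65
tcp_pos: [0.6237, 0.0586, 0.1513]
tool_rot: [0.61, 0.793, 0.0, 0.001]
force: [0.1, -0.1, 2.5]
finger_gap: 0.134
t 12.65 p [0.6237 0.0586 0.1513] yawx 104.89 q [-0.084  0.624  1.502 -0.     1.014 -0.344] F [ 0.11 -0.15  2.53] T [-0.01  -0.04  -0.043] gap 0.134
```

```bash
python3 -m crank '[{"grip":1,"offset":[0,0,0.2],"angular":[0,0,4]},{"grip":1,"offset":[0,0,0.4],"angular":[0,0,8]},{"grip":1,"offset":[0,0,0.6],"angular":[0,0,12]},{"grip":1,"offset":[0,0,0.6],"angular":[0,0,12]}]' ; python3 go.py;  python3 -m crank '[{"grip":1,"offset":[0,0,0.2],"angular":[0,0,4]},{"grip":1,"offset":[0,0,0.4],"angular":[0,0,8]},{"grip":1,"offset":[0,0,0.6],"angular":[0,0,12]},{"grip":1,"offset":[0,0,0.6],"angular":[0,0,12]}]' ; python3 go.py
```

```text
t: 13.05
tcp_pos: [0.6238, 0.0586, 0.1509]
tool_rot: [0.689, 0.725, 0.0, 0.001]
force: [-0.2, 0.1, 2.7]
finger_gap: 0.136
t 13.05 p [0.6238 0.0586 0.1509] yawx 92.96 q [-0.084  0.624  1.503 -0.     1.013 -0.136] F [-0.2   0.06  2.71] T [-0.05  -0.019 -0.047] gap 0.136
t: 13.45
tcp_pos: [0.6239, 0.0586, 0.1504]
tool_rot: [0.76, 0.65, 0.001, 0.001]
force: [-0.1, 0.3, 4.3]
finger_gap: 0.13
t 13.45 p [0.6239 0.0586 0.1504] yawx 81.01 q [-0.084  0.625  1.503 -0.     1.012  0.073] F [-0.12  0.29  4.35] T [-0.033 -0.001 -0.06 ] gap 0.13
```

```bash
python3 -m crank '[{"grip":1,"offset":[0,0,0.2],"angular":[0,0,4]},{"grip":1,"offset":[0,0,0.4],"angular":[0,0,8]},{"grip":1,"offset":[0,0,0.5],"angular":[0,0,10]},{"grip":1,"offset":[0,0,0.5],"angular":[0,0,10]}]' ; python3 go.py;  python3 -m crank '[{"grip":1,"offset":[0,0,0.3],"angular":[0,0,3]},{"grip":1,"offset":[0,0,0.4],"angular":[0,0,6]},{"grip":1,"offset":[0,0,0.4],"angular":[0,0,6]}]' ; python3 go.py
```

```text
t: 13.85
tcp_pos: [0.6239, 0.0586, 0.1499]
tool_rot: [0.814, 0.581, 0.001, 0.001]
force: [0.5, -0.5, 5.9]
finger_gap: 0.131
t 13.85 p [0.6239 0.0586 0.1499] yawx 71.05 q [-0.084  0.626  1.503 -0.     1.011  0.246] F [ 0.54 -0.52  5.94] T [-0.032 -0.056 -0.027] gap 0.131
t: 14.15
tcp_pos: [0.624, 0.0586, 0.1497]
tool_rot: [0.843, 0.538, 0.001, 0.001]
force: [0.3, 0.6, 6.7]
finger_gap: 0.13
t 14.15 p [0.624  0.0586 0.1497] yawx 65.03 q [-0.084  0.626  1.503 -0.     1.01   0.351] F [0.25 0.62 6.66] T [-0.051  0.015 -0.019] gap 0.13
```

```bash
python3 -m crank '[{"grip":1,"offset":[0,0,0],"angular":[0,0,3]},{"grip":1,"offset":[0,0,0],"angular":[0,0,5]},{"grip":1,"offset":[0,0,0],"angular":[0,0,5]}]' ; python3 go.py;  python3 -m crank '[{"grip":1,"offset":[0,0,0],"angular":[0,0,2]},{"grip":1,"offset":[0,0,0],"angular":[0,0,4]},{"grip":1,"offset":[0,0,0],"angular":[0,0,4]}]' ; python3 go.py
```

```text
t: 14.45
tcp_pos: [0.6246, 0.0591, 0.1498]
tool_rot: [0.866, 0.501, 0.002, 0.001]
force: [0.9, 1.4, 5.7]
finger_gap: 0.128
t 14.45 p [0.6246 0.0591 0.1498] yawx 60.07 q [-8.400e-02  6.260e-01  1.503e+00  1.000e-03  1.009e+00  4.380e-01] F [0.91 1.4  5.73] T [ 0.175 -0.158  0.107] gap 0.128
t: 14.75
tcp_pos: [0.6255, 0.0592, 0.1498]
tool_rot: [0.882, 0.471, 0.002, 0.001]
force: [3.6, 3.1, 4.1]
finger_gap: 0.127
t 14.75 p [0.6255 0.0592 0.1498] yawx 56.18 q [-8.300e-02  6.260e-01  1.502e+00  1.000e-03  1.008e+00  5.060e-01] F [3.62 3.07 4.06] T [ 0.458 -0.635  0.772] gap 0.127
```

The moment rose steeply to 0.77 N m at a turn of about 60°, with z at the home height. I'll ease off the wind-up by 1° and look before releasing.

```bash
python3 -m crank '[{"grip":1,"offset":[0,0,0],"angular":[0,0,-1]},{"grip":1,"offset":[0,0,0],"angular":[0,0,-1]}]' ; python3 go.py
python3 - <<'E'
from h import *
a=vision.snapshot("scene")
crop(a,280,110,90,110,5,"pics/a9.png")
E
```

```text
t: 14.95
tcp_pos: [0.6254, 0.0592, 0.1498]
tool_rot: [0.879, 0.477, 0.003, 0.001]
force: [4.7, 2.6, 5.5]
finger_gap: 0.132
t 14.95 p [0.6254 0.0592 0.1498] yawx 57.04 q [-8.400e-02  6.260e-01  1.502e+00  1.000e-03  1.008e+00  4.910e-01] F [4.66 2.58 5.46] T [ 0.485 -0.932  0.481] gap 0.132
```

View pics/a9.png

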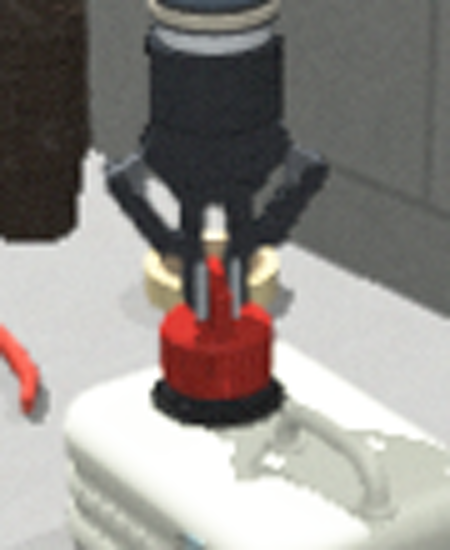

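```bash
python3 -m crank '[{"grip":1,"offset":[0.6,0.3,0],"angular":[0,0,0]},{"grip":1,"offset":[1.2,0.6,0],"angular":[0,0,0]},{"grip":1,"offset":[1.2,0.6,0],"angular":[0,0,0]}]' ; python3 go.py;python3 -m crank '[{"grip":1,"offset":[0,0,0],"angular":[0,0,1]},{"grip":1,"offset":[0,0,0],"angular":[0,0,2]},{"grip":1,"offset":[0,0,0],"angular":[0,0,2]}]' ; python3 go.py
```

```text
t: 15.3
tcp_pos: [0.6256, 0.0593, 0.1497]
tool_rot: [0.879, 0.477, 0.001, 0.001]
force: [3.5, 0.7, 6.6]
finger_gap: 0.133
t 15.3 p [0.6256 0.0593 0.1497] yawx 57.04 q [-0.083  0.628  1.5   -0.     1.012  0.492] F [3.5  0.74 6.61] T [ 0.303 -0.545  0.447] gap 0.133
t: 15.6
tcp_pos: [0.6257, 0.0593, 0.1498]
tool_rot: [0.886, 0.463, 0.001, 0.001]
force: [3.2, 2.2, 5.3]
finger_gap: 0.133
t 15.6 p [0.6257 0.0593 0.1498] yawx 55.16 q [-8.300e-02  6.280e-01  1.499e+00 -1.000e-03  1.011e+00  5.260e-01] F [3.21 2.16 5.29] T [ 0.339 -0.538  1.028] gap 0.133
```

A further 2° raised the moment to 1.0 N m, so it is firmly on the stops. Easing off and releasing.

```bash
python3 -m crank '[{"grip":1,"offset":[0.8,0.6,0],"angular":[0,0,-1.3]},{"grip":1,"offset":[1.2,1,0],"angular":[0,0,-2.6]},{"grip":1,"offset":[1.2,1,0],"angular":[0,0,-2.6]}]' 20; python3 go.py; python3 -m crank '[{"grip":0.7,"offset":[0,0,0],"angular":[0,0,0]},{"grip":0.5,"offset":[0,0,0],"angular":[0,0,0]},{"grip":0.5,"offset":[0,0,0],"angular":[0,0,0]},{"grip":0.3,"offset":[0,0,0],"angular":[0,0,0]},{"grip":0.3,"offset":[0,0,0],"angular":[0,0,0]},{"grip":0.3,"offset":[0,0,0],"angular":[0,0,0]}]'; python3 go.py
```

```text
t: 15.9
tcp_pos: [0.6259, 0.0594, 0.1496]
tool_rot: [0.876, 0.482, -0.0, 0.0]
force: [1.3, -0.2, 7.2]
finger_gap: 0.135
t 15.9 p [0.6259 0.0594 0.1496] yawx 57.61 q [-8.300e-02  6.290e-01  1.496e+00 -1.000e-03  1.016e+00  4.830e-01] F [ 1.27 -0.19  7.19] T [ 0.013 -0.2    0.255] gap 0.135
t: 16.5
tcp_pos: [0.6257, 0.0598, 0.1486]
tool_rot: [0.877, 0.481, -0.0, -0.0]
force: [0.3, -0.8, 0.4]
finger_gap: 0.698
t 16.5 p [0.6257 0.0598 0.1486] yawx 57.49 q [-0.082  0.63   1.497 -0.     1.015  0.485] F [ 0.34 -0.75  0.35] T [ 0.049 -0.     0.04 ] gap 0.698
```

Released cleanly with no force. Withdrawing upward and looking.

```bash
python3 -m crank '[{"grip":0.2,"offset":[0,0,-15],"angular":[0,0,0]},{"grip":0.2,"offset":[0,0,-45],"angular":[0,0,0]},{"grip":0.2,"offset":[0,0,-80],"angular":[0,0,0]},{"grip":0.2,"offset":[0,0,-105],"angular":[0,0,0]},{"grip":0.2,"offset":[0,0,-110],"angular":[0,0,0]}]'; python3 go.py .45 .25 .25 57
python3 - <<'E'
from h import *
a=vision.snapshot("scene")
crop(a,280,110,90,110,5,"pics/a10.png")
E
```

```text
t: 17.0
tcp_pos: [0.628, 0.0597, 0.2626]
tool_rot: [0.877, 0.481, 0.003, 0.002]
force: [1.0, -0.9, -0.7]
finger_gap: 0.8
t 17.0 p [0.628  0.0597 0.2626] yawx 57.5 q [-0.082  0.501  1.388  0.     1.246  0.485] F [ 0.97 -0.85 -0.69] T [-0.006 -0.024  0.001] gap 0.8
offset mm [  64.8 -252.4   11.2] ang deg [ 0.38 -0.2   0.49]
```

View pics/a10.png

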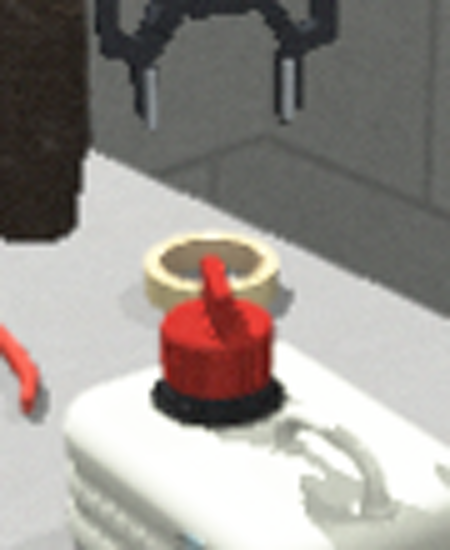

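The cap stands level and low on the neck at (217,345). I'll move aside so the top camera can see it.

```bash
python3 -m crank '[{"grip":0.2,"offset":[10,-40,0],"angular":[0,0,0]},{"grip":0.2,"offset":[20,-85,0],"angular":[0,0,0]},{"grip":0.2,"offset":[30,-130,0],"angular":[0,0,0]},{"grip":0.2,"offset":[45,-175,0],"angular":[0,0,0]},{"grip":0.2,"offset":[55,-220,0],"angular":[0,0,0]},{"grip":0.2,"offset":[65,-250,0],"angular":[0,0,0]},{"grip":0.2,"offset":[65,-250,0],"angular":[0,0,0]},{"grip":0.2,"offset":[65,-250,0],"angular":[0,0,0]}]'; python3 go.py
python3 - <<'E'
from h import *
a=vision.snapshot("scene");b=vision.snapshot("top")
def z(s,u,v,X):
    im=cv2.resize(np.ascontiguousarray(s["pixels"][v:v+50,u:u+66,::-1]),None,fx=6,fy=6,interpolation=cv2.INTER_CUBIC);i2=im.copy()
    for p in proj(s,X): cv2.circle(im,(int((p[0]+.5-u)*6),int((p[1]+.5-v)*6)),1,(0,255,0),-1)
    return np.hstack([i2,im])
t=np.linspace(0,2*np.pi,60)
C=np.array([.6235,.057]);B=.135+.009-.032;th=np.radians(57.5)
cap=[[C[0]+.033*np.cos(q),C[1]+.033*np.sin(q),B+zz] for q in t for zz in(0,.034)]
cap+=[[C[0]+x*np.cos(th)-y*np.sin(th),C[1]+x*np.sin(th)+y*np.cos(th),B+.064] for x in np.linspace(-.027,.027,20) for y in(-.006,.006)]
cv2.imwrite("pics/z11.png",np.vstack([z(a,290,155,cap),z(b,262,138,cap)]))
cv2.imwrite("pics/b11.png",b["pixels"][:,:,::-1])
E
```

```text
t: 17.85
tcp_pos: [0.4491, 0.2491, 0.2576]
tool_rot: [0.876, 0.482, -0.001, 0.0]
force: [0.2, 0.4, 0.6]
finger_gap: 0.802
t 17.85 p [0.4491 0.2491 0.2576] yawx 57.6 q [ 2.890e-01  3.450e-01  1.676e+00 -1.000e-03  1.123e+00  8.550e-01] F [0.23 0.43 0.58] T [-0.044 -0.029 -0.017] gap 0.802
```

View pics/z11.png

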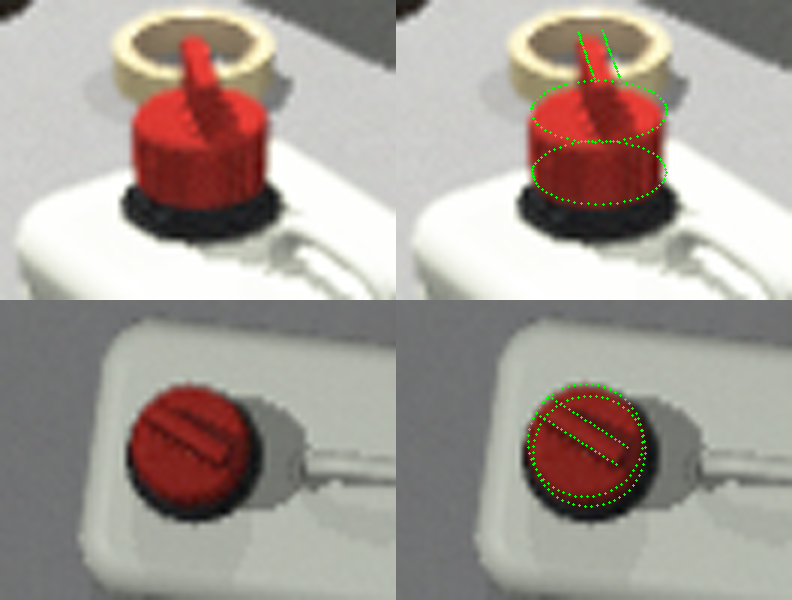

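View pics/b11.png

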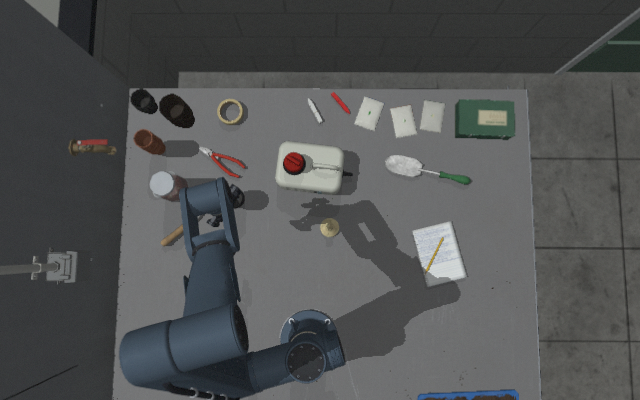

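Overlays for the home height (9 mm over the rim) match in both views: the cap is level, with its wing at about 57°. Everything else I can see is where it was, and the pots are only partly hidden under the arm. The gripper touches nothing, so I'm handing in.

```bash
python3 -c "
from station import manip
print(manip.sign_off())"
```

```text
the job is handed in; nothing more can be done
None
```

The red cap is on the tank's filler neck, screwed clockwise against its stops, and released; I handed the job in at about 18 s of the 54 s allowed.

**What I did:** I gripped the cap by its wing, set it on the neck and turned it back about 30° under light pressure. The pressure then fell away and it came down about 8 mm into the thread. I screwed it clockwise about 60° (1.03 rad, within the expected 0.85 to 1.15). There the moment rose steeply to about 1.0 N m, well above the 0.2 N m that turning should take. I eased that off before opening the fingers.

**Last checks:**
- **Cap height:** the gripper height at the stop matched the fully-home position. The home-height overlay fitted the cap in both camera views to within about a pixel, and the cap is level.
- **Gripper:** it is clear of everything, with no force on it.
- **Other items:** they looked unmoved in the last top picture. The arm partly hid the pots, so I could not fully check those.

**What disagreed:**
- **Neck position:** first contact pushed sideways by about 3 to 5 N. The neck, judged by feel, was about 2 to 3 mm off my camera estimate, so I shifted sideways until the force went.
- **Wing angle:** it looks 2 to 3° off the gripper's angle in the top view, about the limit of what I can read there.

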